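Crank a seized pin out of a pivot block

TASK

A seized pin holds the aluminium pivot block in the hand-cranked pin puller. Turn the crank clockwise (seen from above), keeping its knob on its circle so that its sprung slider is not forced in or out, until the resistance suddenly drops away, and stop there, within about an eighth of a turn, before the tell-tale button on the guide drops in. Then lift the freed block out without wrenching it against the pin, and set it down gently, upright, in the parts tray; leave the other things on the bench alone.

Things in the scene. Friction and masses are not known exactly. Their poses are not given: they have to be found in the camera images.
- puller: Hand-cranked rack-and-pinion pin puller, bolted down, base plate 14 mm thick (x -45 to 70, y -50 to 255 mm). Origin on the bench under the crank's axis. On its line x = 20 mm lie, along +y from the gearbox under the crank (74 mm high): the guide (44 mm wide, y 30 to 127), the pivot block (y 130 to 170) and a closed far cheek (44 mm wide, y 173 to 250), both 66 mm high.
- guide_end (a point): Pin line at the guide's end face, 40 mm above the bench. A 12 mm pin runs along y out of the guide, through the block, into the far cheek; how deep differs each time and cannot be seen. The crank draws it to the puller's -y; its toothed rack comes out behind the gearbox by up to 170 mm, below 60 mm height.
- rack: The toothed steel rack with the pin on it, moved along the puller's y by the crank. Its origin lies at the puller's origin at the start and moves to the puller's -y, 10 mm per rad of the crank; it does not show where the hidden end of the pin is.
- crank_axis (a point): Point on the crank's upright axis, 120 mm above the bench (the height of the knob's middle). The crank arm starts in any direction.
- knob_mid (a point): Middle of the crank's black upright knob, 120 mm above the bench: a cylinder 22 mm across, from 92 to 140 mm above the bench, that spins freely on its spindle, 55 mm from the crank's axis. Crank arm and hub below it end 94 mm above the bench.
- spindle (a joint): The dark slider (26 x 24 x 12 mm) on the crank arm that carries the knob: it slides along the arm on a spring of 6 N/mm. 0 m as found (knob 55 mm from the axis), positive away from the crank's axis. A side load shows here; more than 4 mm either way is forcing the crank.
- crank (a joint): Turn of the crank in rad, 0 at the start (a stop), growing clockwise seen from above; 10 mm of pin travel per rad. While the pin is seized the knob resists with about 5 to 9 N along its path; somewhere between 4.5 and 11.5 rad the pin leaves the seized bush at the guide's end and only about 2 N are left. The crank stays where it is left.
- telltale (a joint): Steel button, 14 mm across, on top of the guide near its end. About 0 m (10 mm proud) while the pin is under it; it drops in by up to 7 mm when the pin is drawn about 15 mm (1.5 rad of the crank) past the release, which is too far; over 3 mm counts as dropped.
- block_mid (a point): Centre, half-way up, of the loose aluminium pivot block on the base plate: 36 (x) x 40 (y) x 52 mm tall, 0.3 to 0.5 kg. Its x axis runs across the puller; its two faces across x are free for a grasp from above, those across y stand 3 mm from guide and cheek. A 15 mm square bore runs through it along y. It can be lifted only when the pin is out.
- tray: Black open parts tray, 160 x 160 mm, 25 mm high, walls and floor 4 mm, fixed to the bench. Origin under its centre on the bench, sides along its x and y.
- bearing: Steel bearing ring, 48 mm across, 14 mm high, bystander; origin under its centre.
- socket: Steel socket, 30 mm across, 38 mm high, bystander; origin under its centre.
- hammer: Hammer lying on the bench, bystander.
- oil: Bottle of oil, 60 mm across, 130 mm high, bystander; origin under its centre.
There are look-alikes about, which are no part of the job. There is more than one size of the tray; the job needs the middle-sized. What is shaped like the part that bears block_mid but yellow is not meant.

How it is judged:
On the way, in this order (a step that is already met when the one before it is completed fails the run):
1. the crank has been turned and the block has stayed in place (value of joint crank above 4 rad and distance of block_mid from where it was at the start of the episode below 0.01 m), for 0.1 s.
2. the freed block is lifted out of the puller (z of block_mid in the frame of puller above 0.09 m), for 0.1 s.
At the end, for the whole second after the job is handed in: The block stands upright (within 0.1 rad) on the tray's floor, its centre within 60 mm of the tray's centre along both sides, released and at rest; the tell-tale button is still up (x of block_mid in the frame of tray between -0.06 and 0.06 m and y of block_mid in the frame of tray between -0.06 and 0.06 m and z of block_mid in the frame of tray below 0.035 m and angle between block_mid's own z axis and vertical below 0.1 rad and distance of block_mid from where it was at the start of the episode above 0.1 m and value of joint telltale below 0.003 m and linear speed of block below 0.02 m/s); the robot touches nothing.
It fails at once if the crank was turned on too far after it went light: the tell-tale button dropped (value of joint telltale above 0.003 m).
It fails at once if the crank was forced sideways: the knob's sprung spindle was pushed or pulled more than 4 mm (24 N) along the arm (value of joint spindle above 0.004 m or value of joint spindle below -0.004 m).
It fails at once if the block was wrenched against the pin with more than 25 N (contact force between block and rack above 25 N).
It fails at once if the block was dropped (contact force between the fingers and block below 0.1 N and linear speed of block above 0.7 m/s).
It fails at once if a bystander was disturbed (distance of any of bearing, socket, hammer, oil from where it was at the start of the episode above 0.03 m).
It also fails if it takes over 72 s, if anything falls off the work surface, if the arm or the gripper's body presses on something with over 40 N, if the wrist force passes 120 N, or if a joint passes its speed limit or range.

ROBOT

A 6-joint arm with a two-finger parallel gripper is mounted at the origin on the work surface. World frame = base frame: x ahead of the robot, y to its left, z up, the work surface at z = 0. Lengths are in m, angles in rad, forces in N, time in s.
With the tool pointing down it reaches from about 0.375 to 0.9 m from the base axis. Payload 3.1 kg.
Tool frame: the origin (TCP) lies at the centre of the arm's flange, where the gripper is bolted on; the fingertips stand 173 mm ahead of it and the grasp point (between the pads) lies 155 mm ahead of it (tip_extent is the distance from the TCP to the fingertips, in m); z points along the fingers, y is the direction in which the jaws open and shut (so a half turn about z gives the same grasp; the last joint's range is limited). The gripper opens to 85 mm and grips with 20 to 120 N. Pads are 22 mm wide; open, the fingers measure 114 mm over their backs; the gripper's body (76 mm by 85 mm) begins 54 mm behind the grasp point. The pads swing forward as they close: fully open they stand 13 mm farther back than shut.
Start: joints at [-1.429, 0.527, 1.433, -0, 1.181, -0.178], TCP at [0.197, -0.593, 0.405] pointing down, gripper open.
Joint ranges: [-3.08, 3.08], [-0.75, 2.2], [0.22, 2.44], [-1.43, 4.57], [0, 2.65], [-2.85, 2.85]. Speed limits (rad/s): [2.79, 2.79, 3.14, 3.14, 3.14, 3.14].

INTERFACE

Orientations are given as a unit quaternion [x, y, z, w].
In Python, from station import sense, snapshot, sign_off, tip_extent gives the robot as it stands. The module is installed in compiled form; this text tells all that it offers.
- The arm moves only by the tool servo_tool, never from a script. Its argument "rows" is a list of rows, each a list of 3 entries, a list of its own where there are three numbers: the shift along the tool's x, y, z in mm, then the turn about the tool's z in degrees, then the opening, from -1 (shut) to 1 (fully open), so that 0 is half open. A call has 1 to 8 rows; each row is the pose to reach, as a shift and turn from the pose measured when the call began, along the tool's axes at that moment; what a row does not reach only later rows make up. A row lasts 1/10 s, in which the tool goes at most 50 mm and 8.59 degrees, less where a joint would pass 70% of its speed; a pose out of reach is approached as far as the arm can. A call with a gripper value outside its range is refused whole. The fingers move at their own pace and stop on an object; "force" is the grip in N (left out, the last holds). Time passes only in rows, so rows that repeat a pose let the fingers close. It gives the time, the measured TCP pose, the force and the opening at its end, in the units of the state.
- sense(): the state, without advancing time (a new reading comes with each control period).
- snapshot(name): name is "scene" or "top" or "wrist"; returns a dict with "image" (384x512x3 uint8, blue, green, red), "z_map" (384x512 float32, m along the optical axis (not along the pixel's ray), 0 where there is no reading), "vertical_fov" (degrees; the focal length in pixels is half the picture's height over the tangent of half this angle, whatever the lens; pixels are square), "cx", "cy" (the principal point, pixels), "cam_to_world" (4x4, takes a point from camera to world coordinates). Camera axes: x right, y down, z forward; pixel columns grow to the right and rows downward; lengths in m; the calibration is good to about 2 mm. A picture is of the moment at which its call begins.
- sign_off(): hands the job in, once; it reports no verdict.
The state is a dict: "t": time; "q": joint angles; "qd": joint speeds; "tau": joint torques, N m; "tcp_pos": TCP position; "tool_rot": TCP orientation; "force": force on the tool from outside, world axes, zero at the start; "ft_torque": the same for the moment, N m; "finger_gap": opening from 0.0 (shut) to 1.0 (fully open).
Only numpy, scipy, OpenCV 4.12 (cv2) and the standard library are available. Lean on these libraries where they do the work, as an engineer would, in place of code of your own. Each camera call takes 0.05 s, during which the arm holds its last target. There are 200 camera calls.

## Working session

There is one attempt and no reset: what is moved stays moved. The work goes in short steps, Python scripts to look and compute and a tool call to move; the robot and the scene stay as the last step left them, time stands still between calls to the robot, and variables do not carry over. Pictures are saved under pics/ and viewed, about 8 in all and at most 12, crops included, and the job is handed in when it is done.

Besides the shell and the picture viewer there is one more tool, called after "Emit:" as name([rows], argument=value, ...), one row to a line, values as JSON. servo_tool: Moves the arm, as the interface text tells. Its arguments: {"type":"object","properties":{"rows":{"type":"array"},"force":{"type":"number"}},"required":["rows"]}

```bash
mkdir -p pics
cat > h.py <<'E'
import numpy as np, cv2
from station import sense, snapshot, sign_off, tip_extent
def pts(s):
    h,w=s["z_map"].shape; f=h/2/np.tan(np.radians(s["vertical_fov"])/2)
    u,v=np.meshgrid(np.arange(w),np.arange(h)); z=s["z_map"]
    P=np.stack([(u-s["cx"])*z/f,(v-s["cy"])*z/f,z],-1)
    M=np.array(s["cam_to_world"]); return P@M[:3,:3].T+M[:3,3]
E
python3 - <<'E'
from h import *
s=sense(); print({k:np.round(v,3) for k,v in s.items()},tip_extent)
for n in("top","scene"):
    c=snapshot(n); cv2.imwrite(f"pics/{n}0.png",c["image"]); np.savez(f"{n}0.npz",P=pts(c),im=c["image"]); print(n,c["vertical_fov"],np.round(c["cam_to_world"],3).tolist())
E
```

```text
{'t': np.float64(0.0), 'q': array([-1.43 ,  0.528,  1.434, -0.   ,  1.181, -0.179]), 'qd': array([-0.002, -0.002,  0.001,  0.   ,  0.001, -0.   ]), 'tau': array([ 0.0000e+00, -4.4235e+01, -1.7802e+01, -0.0000e+00,  8.0000e-03,
        0.0000e+00]), 'tcp_pos': array([ 0.196, -0.593,  0.404]), 'tool_rot': array([ 0.987,  0.159,  0.   , -0.001]), 'force': array([-0.747,  0.205,  0.47 ]), 'ft_torque': array([ 0.03 , -0.015, -0.015]), 'finger_gap': np.float64(0.999)} 0.1734
top 48.551715154873364 [[-0.01, -0.99, 0.144, 0.347], [-1.0, 0.011, 0.011, 0.126], [-0.013, -0.144, -0.99, 1.497], [0.0, 0.0, 0.0, 1.0]]
scene 47.7756193920182 [[-0.216, 0.85, -0.48, 1.167], [0.976, 0.186, -0.111, 0.263], [-0.005, -0.493, -0.87, 1.16], [0.0, 0.0, 0.0, 1.0]]
```

View pics/top0.png

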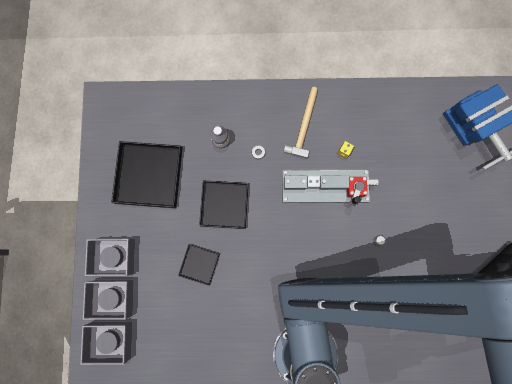

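View pics/scene0.png

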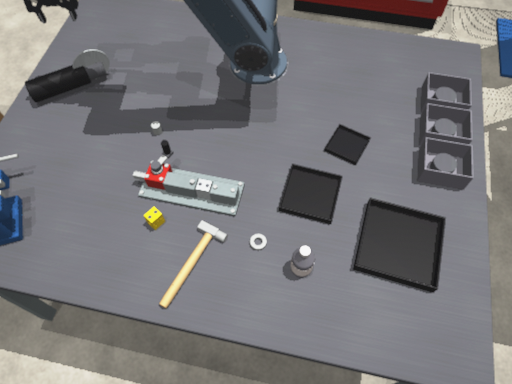

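Run:
```python
from h import *
for n in("top","scene"):
    d=np.load(n+"0.npz");P=d["P"];im=d["im"]
    z=P[...,2]; roi=(P[...,0]>.3)&(P[...,0]<.75)&(P[...,1]>-.3)&(P[...,1]<.3)
    def rect(m,t):
        q=P[m][:,:2].astype(np.float32)
        if len(q)<5: print(n,t,len(q));return
        (c,s,a)=cv2.minAreaRect(q*1000); print(n,t,len(q),np.round(c,1),np.round(s,1),round(a,2),'mean',np.round(P[m].mean(0)*1000,1))
    rect(roi&(z>.055)&(z<.07)&(P[...,1]>-.07)&(P[...,1]<.2),"guide top")
    rect(roi&(z>.006)&(z<.02)&(P[...,1]>-.2)&(P[...,1]<.25)&(P[...,0]<.6)&(P[...,0]>.4),"base")
    rect(roi&(z>.125)&(z<.16),"knob top")
    rect(roi&(z>.078)&(z<.1),"arm")
    t=(P[...,1]>.2)&(P[...,1]<.55)&(P[...,0]>.3)&(P[...,0]<.62)&(z>.018)&(z<.03)
    k,l,st,ce=cv2.connectedComponentsWithStats(t.astype(np.uint8))
    for i in range(1,k):
        if st[i,4]>20: rect(l==i,"tray%d"%i)
d=np.load("top0.npz");im=d["im"]
cv2.imwrite("pics/c1.png",cv2.resize(im[155:215,270:390],None,fx=6.5,fy=6.5,interpolation=cv2.INTER_CUBIC))
P=d["P"]
for p in [(285,173),(285,202),(368,172),(368,203),(313,181),(358,186),(355,200),(380,240),(258,152),(220,130),(346,149)]: print(p,np.round(P[p[1],p[0]]*1000))
```

```text
top guide top 437 [578.8  -3.8] [132.3  45.1] 89.52 mean [ 5.787e+02 -1.000e-01  6.480e+01]
top base 1111 [500.5  25.1] [446.  196.4] 89.42 mean [527.   -1.7  12.2]
top knob top 76 [624.3  60.5] [532.2  21.1] 62.55 mean [611.   35.1 134.2]
top arm 230 [624.2  56.6] [532.4  82.6] 68.5 mean [618.2  10.   90.1]
top tray3 31 [554.7 347.6] [ 5.4 78.3] 84.51 mean [554.1 347.6  23.3]
top tray4 29 [587.8 295.1] [77.6  4.7] 88.66 mean [588.  294.5  23.4]
top tray6 21 [583.3 225.2] [48.9  4.3] 88.24 mean [583.1 226.8  23.6]
top tray18 26 [445.1 348.3] [47.9 25. ] 35.52 mean [445.1 347.5  23.7]
top tray19 36 [428.2 238.5] [16.8 77.1] 6.91 mean [428.9 233.8  22.8]
scene guide top 555 [576.1  -1.3] [ 47.9 136.7] 0.12 mean [579.    1.6  65.8]
scene base 1222 [500.4  25.3] [449.2 199.8] 89.9 mean [516.7  65.5  11.6]
scene knob top 138 [623.9  63.5] [532.4  25.5] 62.69 mean [640.   95.5 134.6]
scene arm 244 [641.4  40.4] [508.1  81.8] 62.53 mean [574.3 -93.2  91.1]
scene tray10 144 [433.4 288.1] [167.3  53.2] 70.91 mean [433.2 293.2  24.6]
scene tray15 164 [572.6 297.7] [ 80.8 175.8] 28.21 mean [573.8 294.9  24.8]
scene tray16 76 [504.9 502. ] [95.9  6.8] 86.09 mean [504.7 499.9  24.2]
(285, 173) [616.  56.  18.]
(285, 202) [514.  58.  12.]
(368, 172) [ 618. -237.   11.]
(368, 203) [ 509. -235.   -1.]
(313, 181) [579. -36.  64.]
(358, 186) [ 555. -181.   96.]
(355, 200) [ 504. -160.  141.]
(380, 240) [ 378. -260.   41.]
(258, 152) [697. 151.   1.]
(220, 130) [742. 274. 134.]
(346, 149) [ 691. -154.   56.]
```

View pics/c1.png

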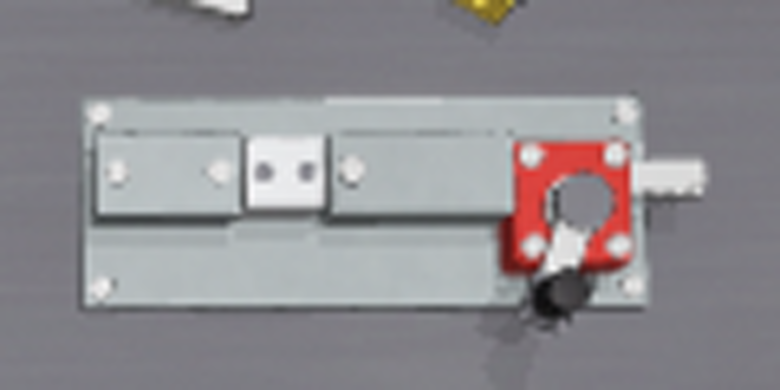

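Emit:
servo_tool([
  [[32,-26,0],2.3,1],
  [[64,-52,0],4.6,1],
  [[96,-78,0],6.9,1],
  [[128,-104,0],9.2,1],
  [[160,-130,0],11.5,1],
  [[192,-156,0],13.8,1],
  [[224,-182,0],16.1,1],
  [[256,-208,0],18.3,1],
])

```text
t: 0.9
tcp_pos: [0.3746, -0.3135, 0.4041]
tool_rot: [1.0, -0.001, -0.0, -0.001]
force: [0.4, -0.3, 0.1]
finger_gap: 1.002
```

Emit:
servo_tool([
  [[20,-30,0],0,1],
  [[40,-60,0],0,1],
  [[60,-90,0],0,1],
  [[80,-120,0],0,1],
  [[100,-150,0],0,1],
  [[115,-180,0],0,1],
  [[125,-194,0],0,1],
  [[125,-194,0],0,1],
])

```text
t: 1.7
tcp_pos: [0.5006, -0.1177, 0.4042]
tool_rot: [1.0, 0.001, -0.0, -0.002]
force: [-0.1, -0.5, 0.0]
finger_gap: 1.003
```

Run:
```python
from h import *
s=sense(); print(np.round(s["tcp_pos"],4),s["t"],np.round(s["tool_rot"],4))
c=snapshot("wrist"); cv2.imwrite("pics/w1.png",c["image"]); np.savez("w1.npz",P=pts(c),im=c["image"]); print(c["vertical_fov"],np.round(c["cam_to_world"],3).tolist())
c=snapshot("top"); np.savez("top1.npz",P=pts(c),im=c["image"]);
```

```text
[ 0.5006 -0.1177  0.4042] 1.7 [ 1.0e+00  1.0e-03 -3.0e-04 -1.5e-03]
62.9193605603775 [[0.003, -0.956, -0.293, 0.574], [-1.0, -0.003, 0.002, -0.117], [-0.002, 0.293, -0.956, 0.373], [0.0, 0.0, 0.0, 1.0]]
```

View pics/w1.png

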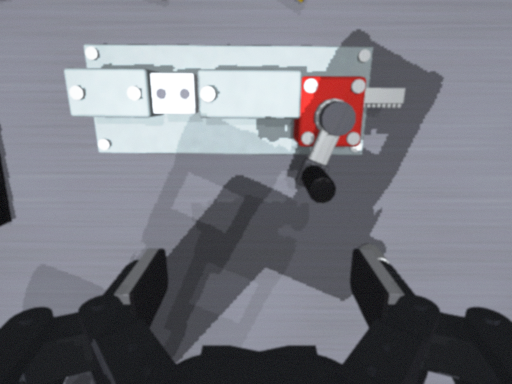

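Run:
```python
from h import *
for n in("w1","top1"):
    d=np.load(n+".npz");P=d["P"]*1000;im=d["im"].astype(int);z=P[...,2]
    hsv=cv2.cvtColor(d["im"],cv2.COLOR_BGR2HSV)
    R=(P[...,0]>480)&(P[...,0]<640)&(P[...,1]>-260)&(P[...,1]<90)
    def rep(m,t):
        q=P[m]; 
        if len(q)<8: print(n,t,len(q));return
        (c,s,a)=cv2.minAreaRect(q[:,:2].astype(np.float32)); cc,r=cv2.minEnclosingCircle(q[:,:2].astype(np.float32))
        print(n,t,len(q),"rect",np.round(c,1),np.round(s,1),round(a,2),"med",np.round(np.median(q,0),1),"circ",np.round(cc,1),round(r,1))
    rep(R&(z>134)&(z<150)&(hsv[...,2]<80),"knob")
    rep(R&(z>85)&(z<104)&(P[...,0]>535),"hub/arm")
    rep(R&(hsv[...,1]>150)&((hsv[...,0]<8)|(hsv[...,0]>172))&(z>66)&(z<80),"gearbox")
    rep(R&(z>60)&(z<70),"top66")
    rep(R&(z>60)&(z<70)&(hsv[...,2]>200)&(hsv[...,1]<20)&(abs(P[...,1]+37)<40),"block")
    rep(R&(z>8)&(z<18)&(P[...,0]>500),"base")
    rep(R&(z>60)&(z<70)&(P[...,1]<30)&(P[...,1]>-160),"top66b")
```

```text
w1 knob 600 rect [ 505.6 -166.1] [20.7 21.3] 24.04 med [ 506.4 -165.7  139. ] circ [ 505.5 -166.2] 10.9
w1 hub/arm 1185 rect [ 552.3 -185.3] [29.6 37.9] 82.96 med [ 554.7 -183.6   92.9] circ [ 551.9 -181.5] 21.2
w1 gearbox 1
w1 top66 13495 rect [569.7 -77. ] [283.5  68.5] 85.51 med [577.1 -82.7  64.9] circ [565.4 -77. ] 143.3
w1 block 2688 rect [577.4 -37. ] [39.3 79.9] 0.08 med [578.7 -34.7  65.2] circ [577.5 -36.9] 43.9
w1 base 15146 rect [569.4 -83.7] [305.1 115.2] 89.68 med [554.  -66.4  13.2] circ [569.6 -84. ] 161.4
w1 top66b 9221 rect [566.  -64.9] [191.3  69.1] 88.49 med [577.8 -73.1  65.1] circ [564.5 -65.1] 100.6
top1 knob 0
top1 hub/arm 0
top1 gearbox 0
top1 top66 630 rect [578.9 -41.1] [207.3  43. ] 89.25 med [578.9 -37.   65.1] circ [578.8 -41.2] 105.5
top1 block 102 rect [579.3 -27.8] [58.4 35.8] 88.98 med [578.7 -36.3  65.6] circ [580.5 -29.4] 30.9
top1 base 832 rect [569.5 -42.4] [231.7 136.9] 85.19 med [549.  -19.9  13.3] circ [568.1 -42.2] 133.8
top1 top66b 520 rect [578.8 -58.1] [173.4  42.5] 89.34 med [578.8 -56.7  65.1] circ [578.7 -58.2] 88.8
```

Emit:
servo_tool([
  [[3,25,10],0,1],
  [[5,48.5,30],0,1],
  [[5,48.5,55],0,1],
  [[5,48.5,80],0,1],
  [[5,48.5,105],0,1],
  [[5,48.5,120],0,1],
  [[5,48.5,129],0,1],
  [[5,48.5,129],0,1],
])

```text
t: 2.6
tcp_pos: [0.5039, -0.1684, 0.274]
tool_rot: [1.0, -0.001, -0.002, -0.002]
force: [-0.6, 0.1, 0.4]
finger_gap: 0.999
```

Run:
```python
from h import *
s=sense(); print(np.round(s["tcp_pos"],4),s["force"])
from scipy.spatial.transform import Rotation as Ro
print(Ro.from_quat(s["tool_rot"]).apply([0,0,.155])+s["tcp_pos"])
for n in ["wrist"]:
    c=snapshot(n);cv2.imwrite("pics/w2.png",c["image"])
```

```text
[ 0.5039 -0.1684  0.274 ] [-0.57767673  0.13068541  0.43257678]
[ 0.50328133 -0.16785278  0.11902936]
```

View pics/w2.png

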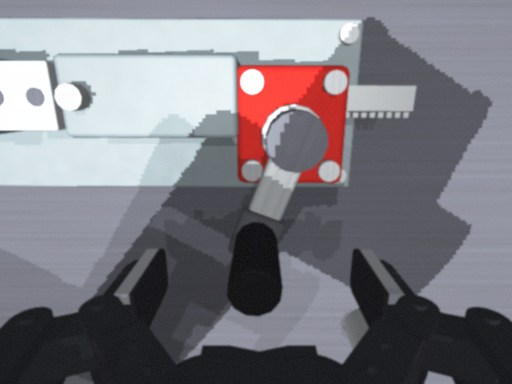

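Emit:
servo_tool([
  [[2.3,-1.7,0],0,1],
  [[2.3,-1.7,0],0,0],
  [[2.3,-1.7,0],0,-0.3],
  [[2.3,-1.7,0],0,-0.6],
  [[2.3,-1.7,0],0,-1],
  [[2.3,-1.7,0],0,-1],
  [[2.3,-1.7,0],0,-1],
  [[2.3,-1.7,0],0,-1],
], force=40)

```text
t: 3.45
tcp_pos: [0.5067, -0.1667, 0.2752]
tool_rot: [1.0, -0.001, -0.001, -0.001]
force: [-0.9, -0.1, 3.3]
finger_gap: 0.246
```

```bash
cat > st.py <<'E'
from h import *
import sys
C=np.array([556.3,-186.1]); 
s=sense(); p=s["tcp_pos"][:2]*1000; r=p-C; a=np.arctan2(r[1],r[0]); u=r/np.hypot(*r); t=np.array([u[1],-u[0]])
print("t",s["t"],"p",np.round(s["tcp_pos"]*1000,1),"R",round(np.hypot(*r),1),"deg",round(np.degrees(a),1),"F",np.round(s["force"],1),"rad",round(u@s["force"][:2],1),"tan",round(t@s["force"][:2],1),"gap",s["finger_gap"])
E
python3 st.py; python3 st.py
```

```text
t 3.45 p [ 506.7 -166.7  275.2] R 53.3 deg 158.6 F [-0.9 -0.1  3.3] rad 0.7 tan -0.4 gap 0.24563168350446318
t 3.45 p [ 506.7 -166.7  275.2] R 53.3 deg 158.6 F [-0.9 -0.1  3.3] rad 0.7 tan -0.4 gap 0.24563168350446318
```

```bash
cat > step.py <<'E'
from h import *
import sys, json, os
from scipy.optimize import least_squares
C0=np.array([557.9,-186.8]); da=float(sys.argv[1]); n=int(sys.argv[2]) if len(sys.argv)>2 else 8
s=sense(); p=s["tcp_pos"]*1000; F=s["force"]
L=json.load(open("log.json")) if os.path.exists("log.json") else []
L.append([*p[:2],*F[:2]]); json.dump(L,open("log.json","w")); A=np.array(L)
def res(C):
    r=A[:,:2]-C; R=np.hypot(*r.T); f=(r*A[:,2:]).sum(1)/R
    return np.r_[R-55+f/6,(C-C0)/3]
C=least_squares(res,C0).x
r=p[:2]-C; R=np.hypot(*r); a=np.arctan2(r[1],r[0]); u=r/R; t=np.array([u[1],-u[0]])
d=-(u@F[:2])/6; turned=-np.sum((np.diff(np.unwrap([np.arctan2(x[1]-C[1],x[0]-C[0]) for x in A])) ))
print("t",round(s["t"],2),"z",round(p[2],1),"C",np.round(C,1),"R",round(R,1),"turned",round(turned,3),"spring est",round(d,2),"tan",round(t@F[:2],1),"Fz",round(F[2],1),"rot",np.round(s["tool_rot"],3),"res",np.round(res(C)[-6:],1))
rows=[]
for i in range(1,n+1):
    b=a-da*i; q=C+55*np.array([np.cos(b),np.sin(b)])-p[:2]
    rows.append([[round(float(q[0]),1),round(float(-q[1]),1),round(float(p[2]-275),1)],0,-1])
print(json.dumps(rows))
E
python3 step.py 0.08
```

```text
t 3.45 z 275.2 C [ 557.8 -186.8] R 54.9 turned -0.0 spring est -0.12 tan -0.4 Fz 3.3 rot [ 1.    -0.001 -0.001 -0.001] res [ 0. -0.  0.]
[[[1.7, -4.1, 0.2], 0, -1], [[3.8, -7.9, 0.2], 0, -1], [[6.1, -11.6, 0.2], 0, -1], [[8.8, -15.1, 0.2], 0, -1], [[11.8, -18.4, 0.2], 0, -1], [[15.0, -21.4, 0.2], 0, -1], [[18.4, -24.2, 0.2], 0, -1], [[22.0, -26.6, 0.2], 0, -1]]
```

Emit:
servo_tool([
  [[1.7,-4.1,0.2],0,-1],
  [[3.8,-7.9,0.2],0,-1],
  [[6.1,-11.6,0.2],0,-1],
  [[8.8,-15.1,0.2],0,-1],
  [[11.8,-18.4,0.2],0,-1],
  [[15,-21.4,0.2],0,-1],
])

```text
t: 4.05
tcp_pos: [0.5205, -0.1463, 0.2751]
tool_rot: [1.0, 0.0, -0.003, 0.0]
force: [-6.9, -7.3, 6.1]
finger_gap: 0.25
```

```bash
python3 step.py 0.1
```

```text
t 4.05 z 275.1 C [ 557.8 -186.9] R 55.1 turned 0.452 spring est 0.13 tan -10.0 Fz 6.1 rot [ 1.     0.    -0.003  0.   ] res [ 0. -0. -0. -0.]
[[[4.3, -3.4, 0.1], 0, -1], [[8.9, -6.5, 0.1], 0, -1], [[13.7, -9.1, 0.1], 0, -1], [[18.8, -11.2, 0.1], 0, -1], [[24.1, -12.8, 0.1], 0, -1], [[29.4, -13.8, 0.1], 0, -1], [[34.9, -14.3, 0.1], 0, -1], [[40.4, -14.3, 0.1], 0, -1]]
```

Working well; continue.

Emit:
servo_tool([
  [[4.3,-3.4,0.1],0,-1],
  [[8.9,-6.5,0.1],0,-1],
  [[13.7,-9.1,0.1],0,-1],
  [[18.8,-11.2,0.1],0,-1],
  [[24.1,-12.8,0.1],0,-1],
  [[29.4,-13.8,0.1],0,-1],
  [[34.9,-14.3,0.1],0,-1],
  [[40.4,-14.3,0.1],0,-1],
])

```text
t: 4.85
tcp_pos: [0.5581, -0.1311, 0.2748]
tool_rot: [1.0, 0.001, -0.009, -0.001]
force: [-11.2, -0.3, 11.7]
finger_gap: 0.244
```

```bash
python3 step.py 0.1
```

```text
t 4.85 z 274.8 C [ 558.1 -186.3] R 55.2 turned 1.206 spring est 0.06 tan -11.2 Fz 11.7 rot [ 1.     0.001 -0.009 -0.001] res [ 0.1 -0.2  0.1  0.1  0.2]
[[[5.5, 0.5, -0.2], 0, -1], [[10.9, 1.3, -0.2], 0, -1], [[16.3, 2.7, -0.2], 0, -1], [[21.4, 4.6, -0.2], 0, -1], [[26.4, 7.0, -0.2], 0, -1], [[31.0, 9.8, -0.2], 0, -1], [[35.4, 13.2, -0.2], 0, -1], [[39.4, 16.9, -0.2], 0, -1]]
```

```bash
cat > step.py <<'E'
from h import *
import sys, json, os
from scipy.optimize import least_squares
from scipy.spatial.transform import Rotation as Ro
C0=np.array([557.6,-186.5]); da=float(sys.argv[1]); n=int(sys.argv[2]) if len(sys.argv)>2 else 8
zt=float(sys.argv[3]) if len(sys.argv)>3 else 120
s=sense(); F=s["force"]; T=Ro.from_quat(s["tool_rot"]); g=s["tcp_pos"]*1000+T.apply([0,0,155])
if os.path.exists("log2.json"): L=json.load(open("log2.json"))
else:
    L=json.load(open("log.json"))
    for e,q in zip(L,[[1,-.001,-.001,-.001],[1,0,-.003,0],[1,.001,-.009,-.001]]):
        v=Ro.from_quat(q).apply([0,0,155]); e[0]+=v[0]; e[1]+=v[1]
    L=L[:2]
L.append([*g[:2],*F[:2]]); json.dump(L,open("log2.json","w")); A=np.array(L)
def res(C):
    r=A[:,:2]-C; R=np.hypot(*r.T); f=(r*A[:,2:]).sum(1)/R
    return np.r_[R-55+f/6,(C-C0)/3]
C=least_squares(res,C0).x
r=g[:2]-C; R=np.hypot(*r); a=np.arctan2(r[1],r[0]); u=r/R; t=np.array([u[1],-u[0]])
d=-(u@F[:2])/6; turned=-np.sum(np.diff(np.unwrap([np.arctan2(x[1]-C[1],x[0]-C[0]) for x in A])))
X=T.apply([1,0,0]); yaw=np.degrees(np.arctan2(X[1],X[0]))
print("t",round(s["t"],2),"g",np.round(g,1),"C",np.round(C,1),"R",round(R,1),"turned",round(turned,3),"spring est",round(d,2),"tan",round(t@F[:2],1),"F",np.round(F,1),"yaw",round(yaw,2),"tilt",np.round(T.apply([0,0,1])[:2],4),"res",np.round(res(C)[-6:],1))
rows=[]
for i in range(1,n+1):
    b=a-da*i; q=np.r_[C+55*np.array([np.cos(b),np.sin(b)])-g[:2],zt-g[2]]
    rows.append([[round(float(k),1) for k in T.inv().apply(q)],round(yaw*i/n,1),-1])
print(json.dumps(rows))
E
python3 step.py 0.1 8 120.4
```

```text
t 4.85 g [ 555.4 -130.8  119.9] C [ 557.7 -185.9] R 55.1 turned 1.166 spring est -0.02 tan -11.2 F [-11.2  -0.3  11.7] yaw 0.12 tilt [-0.0175  0.0021] res [ 0.1 -0.1  0.1  0.   0.2]
[[[5.5, 0.2, -0.6], 0.0, -1], [[11.0, 0.8, -0.7], 0.0, -1], [[16.3, 1.9, -0.8], 0.0, -1], [[21.6, 3.6, -0.9], 0.1, -1], [[26.6, 5.8, -1.0], 0.1, -1], [[31.4, 8.5, -1.1], 0.1, -1], [[35.9, 11.6, -1.2], 0.1, -1], [[40.1, 15.2, -1.3], 0.1, -1]]
```

Emit:
servo_tool([
  [[5.5,0.2,-0.6],0,-1],
  [[11.0,0.8,-0.7],0,-1],
  [[16.3,1.9,-0.8],0,-1],
  [[21.6,3.6,-0.9],0,-1],
  [[26.6,5.8,-1.0],0,-1],
  [[31.4,8.5,-1.1],0,-1],
  [[35.9,11.6,-1.2],0,-1],
  [[40.1,15.2,-1.3],0,-1],
])

```text
t: 5.65
tcp_pos: [0.5954, -0.1434, 0.2749]
tool_rot: [1.0, 0.001, -0.014, -0.005]
force: [-8.1, 6.2, 9.2]
finger_gap: 0.246
```

```bash
python3 step.py 0.1 8 120.4
```

```text
t 5.65 g [ 590.9 -141.9  120. ] C [ 557.8 -185.8] R 55.0 turned 1.856 spring est -0.0 tan -10.2 F [-8.1  6.2  9.2] yaw 0.12 tilt [-0.0288  0.0096] res [ 0.1 -0.1  0.1  0.   0.1  0.2]
[[[4.2, 3.6, -0.6], 0.0, -1], [[8.0, 7.5, -0.7], 0.0, -1], [[11.4, 11.8, -0.9], 0.0, -1], [[14.4, 16.4, -1.0], 0.1, -1], [[16.9, 21.3, -1.1], 0.1, -1], [[18.9, 26.4, -1.2], 0.1, -1], [[20.4, 31.7, -1.3], 0.1, -1], [[21.3, 37.2, -1.4], 0.1, -1]]
```

Emit:
servo_tool([
  [[4.2,3.6,-0.6],0,-1],
  [[8.0,7.5,-0.7],0,-1],
  [[11.4,11.8,-0.9],0,-1],
  [[14.4,16.4,-1.0],0,-1],
  [[16.9,21.3,-1.1],0,-1],
  [[18.9,26.4,-1.2],0,-1],
  [[20.4,31.7,-1.3],0,-1],
  [[21.3,37.2,-1.4],0,-1],
])

```text
t: 6.45
tcp_pos: [0.6163, -0.1768, 0.275]
tool_rot: [1.0, 0.0, -0.016, -0.009]
force: [-0.9, 10.3, 4.2]
finger_gap: 0.247
```

```bash
python3 step.py 0.1 8 120.4
```

```text
t 6.45 g [ 611.5 -173.9  120.1] C [ 557.8 -185.8] R 54.9 turned 2.563 spring est -0.22 tan -10.2 F [-0.9 10.3  4.2] yaw 0.06 tilt [-0.0313  0.0185] res [-0.1  0.1 -0.   0.2  0.1  0.2]
[[[1.0, 5.4, -0.4], 0.0, -1], [[1.3, 10.9, -0.5], 0.0, -1], [[1.1, 16.4, -0.6], 0.0, -1], [[0.4, 21.8, -0.7], 0.0, -1], [[-0.9, 27.2, -0.8], 0.0, -1], [[-2.7, 32.4, -0.8], 0.0, -1], [[-5.0, 37.4, -0.8], 0.1, -1], [[-7.8, 42.1, -0.8], 0.1, -1]]
```

Emit:
servo_tool([
  [[1.0,5.4,-0.4],0,-1],
  [[1.3,10.9,-0.5],0,-1],
  [[1.1,16.4,-0.6],0,-1],
  [[0.4,21.8,-0.7],0,-1],
  [[-0.9,27.2,-0.8],0,-1],
  [[-2.7,32.4,-0.8],0,-1],
  [[-5.0,37.4,-0.8],0,-1],
  [[-7.8,42.1,-0.8],0,-1],
])

```text
t: 7.25
tcp_pos: [0.6104, -0.216, 0.2752]
tool_rot: [1.0, -0.0, -0.013, -0.012]
force: [6.8, 9.3, -0.2]
finger_gap: 0.246
```

```bash
python3 step.py 0.1 8 120.4
```

```text
t 7.25 g [ 606.5 -212.3  120.2] C [ 558.  -185.9] R 55.3 turned 3.279 spring est -0.26 tan -11.4 F [ 6.8  9.3 -0.2] yaw -0.02 tilt [-0.0251  0.0238] res [ 0.2 -0.1  0.   0.5  0.1  0.2]
[[[-3.1, 4.6, -0.2], -0.0, -1], [[-6.4, 9.0, -0.2], -0.0, -1], [[-10.1, 13.0, -0.2], -0.0, -1], [[-14.3, 16.6, -0.2], -0.0, -1], [[-18.7, 19.8, -0.2], -0.0, -1], [[-23.5, 22.6, -0.1], -0.0, -1], [[-28.5, 24.8, -0.0], -0.0, -1], [[-33.7, 26.6, 0.1], -0.0, -1]]
```

Emit:
servo_tool([
  [[-3.1,4.6,-0.2],0,-1],
  [[-6.4,9.0,-0.2],0,-1],
  [[-10.1,13.0,-0.2],0,-1],
  [[-14.3,16.6,-0.2],0,-1],
  [[-18.7,19.8,-0.2],0,-1],
  [[-23.5,22.6,-0.1],0,-1],
  [[-28.5,24.8,0],0,-1],
  [[-33.7,26.6,0.1],0,-1],
])

```text
t: 8.05
tcp_pos: [0.5799, -0.2416, 0.2753]
tool_rot: [1.0, -0.001, -0.007, -0.012]
force: [10.2, 4.1, -4.0]
finger_gap: 0.243
```

```bash
python3 step.py 0.1 6 120.4
```

```text
t 8.05 g [ 577.8 -238.   120.4] C [ 558.  -186.1] R 55.5 turned 3.985 spring est 0.02 tan -11.0 F [10.2  4.1 -4. ] yaw -0.11 tilt [-0.0136  0.0233] res [0.  0.  0.4 0.5 0.1 0.1]
[[[-5.4, 1.2, 0.0], -0.0, -1], [[-10.8, 2.4, 0.1], -0.0, -1], [[-16.2, 3.0, 0.1], -0.1, -1], [[-21.7, 3.1, 0.2], -0.1, -1], [[-27.2, 2.6, 0.3], -0.1, -1], [[-32.6, 1.6, 0.4], -0.1, -1]]
```

Emit:
servo_tool([
  [[-5.4,1.2,0],0,-1],
  [[-10.8,2.4,0.1],0,-1],
  [[-16.2,3.0,0.1],0,-1],
  [[-21.7,3.1,0.2],0,-1],
  [[-27.2,2.6,0.3],0,-1],
  [[-32.6,1.6,0.4],0,-1],
])

```text
t: 8.65
tcp_pos: [0.5509, -0.2439, 0.2754]
tool_rot: [1.0, -0.002, -0.0, -0.009]
force: [10.1, -1.2, -6.6]
finger_gap: 0.241
```

```bash
python3 step.py 0.1 6 120.4
```

```text
t 8.65 g [ 550.8 -241.1  120.4] C [ 558.  -186.2] R 55.4 turned 4.477 spring est 0.03 tan -10.2 F [10.1 -1.2 -6.6] yaw -0.18 tilt [-0.0006  0.0179] res [0.1 0.4 0.4 0.4 0.1 0.1]
[[[-5.4, -1.4, 0.0], -0.0, -1], [[-10.6, -2.9, 0.1], -0.1, -1], [[-15.8, -4.9, 0.1], -0.1, -1], [[-20.6, -7.4, 0.2], -0.1, -1], [[-25.2, -10.4, 0.2], -0.1, -1], [[-29.5, -13.9, 0.3], -0.2, -1]]
```

Emit:
servo_tool([
  [[-5.4,-1.4,0],0,-1],
  [[-10.6,-2.9,0.1],-0.1,-1],
  [[-15.8,-4.9,0.1],-0.1,-1],
  [[-20.6,-7.4,0.2],-0.1,-1],
  [[-25.2,-10.4,0.2],-0.1,-1],
  [[-29.5,-13.9,0.3],-0.2,-1],
])

```text
t: 9.25
tcp_pos: [0.5248, -0.2325, 0.2755]
tool_rot: [1.0, 0.0, 0.006, -0.004]
force: [7.2, -8.1, -8.8]
finger_gap: 0.246
```

```bash
python3 step.py 0.1 6 120.4
```

```text
t 9.25 g [ 526.5 -231.2  120.5] C [ 557.9 -186.2] R 54.9 turned 4.955 spring est -0.42 tan -10.6 F [ 7.2 -8.1 -8.8] yaw 0.03 tilt [0.0115 0.0083] res [0.4 0.4 0.3 0.3 0.1 0.1]
[[[-4.4, -3.3, 0.1], 0.0, -1], [[-8.4, -7.0, 0.1], 0.0, -1], [[-12.0, -11.2, 0.1], 0.0, -1], [[-15.1, -15.7, 0.1], 0.0, -1], [[-17.8, -20.5, 0.1], 0.0, -1], [[-20.0, -25.6, 0.1], 0.0, -1]]
```

Emit:
servo_tool([
  [[-4.4,-3.3,0.1],0,-1],
  [[-8.4,-7,0.1],0,-1],
  [[-12.0,-11.2,0.1],0,-1],
  [[-15.1,-15.7,0.1],0,-1],
  [[-17.8,-20.5,0.1],0,-1],
  [[-20,-25.6,0.1],0,-1],
])

```text
t: 9.85
tcp_pos: [0.5065, -0.2102, 0.2754]
tool_rot: [1.0, 0.001, 0.009, 0.001]
force: [0.9, -12.4, -5.0]
finger_gap: 0.248
```

```bash
python3 step.py 0.1 6 120.2
```

```text
t 9.85 g [ 509.3 -210.4  120.4] C [ 557.9 -186.2] R 54.3 turned 5.454 spring est -0.78 tan -11.5 F [  0.9 -12.4  -5. ] yaw 0.13 tilt [ 0.0176 -0.0015] res [0.4 0.3 0.3 0.1 0.1 0.1]
[[[-2.8, -4.7, 0.2], 0.0, -1], [[-4.5, -10.0, 0.1], 0.0, -1], [[-5.6, -15.4, 0.1], 0.1, -1], [[-6.2, -20.8, 0.1], 0.1, -1], [[-6.2, -26.3, 0.1], 0.1, -1], [[-5.7, -31.8, 0.1], 0.1, -1]]
```

Emit:
servo_tool([
  [[-2.8,-4.7,0.2],0,-1],
  [[-4.5,-10,0.1],0,-1],
  [[-5.6,-15.4,0.1],0,-1],
  [[-6.2,-20.8,0.1],0.1,-1],
  [[-6.2,-26.3,0.1],0.1,-1],
  [[-5.7,-31.8,0.1],0.1,-1],
])

```text
t: 10.45
tcp_pos: [0.5007, -0.1805, 0.2752]
tool_rot: [1.0, 0.001, 0.008, 0.004]
force: [-5.2, -11.0, 1.1]
finger_gap: 0.244
```

```bash
python3 step.py 0.1 6 120.2
```

```text
t 10.45 g [ 503.3 -181.6  120.2] C [ 557.8 -186.2] R 54.7 turned 5.999 spring est -0.71 tan -11.4 F [ -5.2 -11.    1.1] yaw 0.17 tilt [ 0.017  -0.0071] res [0.3 0.2 0.  0.4 0.1 0.1]
[[[0.5, -5.5, -0.0], 0.0, -1], [[1.7, -10.8, -0.0], 0.1, -1], [[3.6, -16.0, -0.0], 0.1, -1], [[5.9, -21.0, -0.0], 0.1, -1], [[8.7, -25.7, -0.0], 0.1, -1], [[12.0, -30.1, 0.0], 0.2, -1]]
```

Emit:
servo_tool([
  [[0.5,-5.5,0],0,-1],
  [[1.7,-10.8,0],0.1,-1],
  [[3.6,-16,0],0.1,-1],
  [[5.9,-21,0],0.1,-1],
  [[8.7,-25.7,0],0.1,-1],
  [[12,-30.1,0],0.2,-1],
])

```text
t: 11.05
tcp_pos: [0.5114, -0.1514, 0.2751]
tool_rot: [1.0, 0.001, 0.006, 0.005]
force: [-7.2, -8.5, 3.5]
finger_gap: 0.246
```

```bash
python3 step.py 0.1 6 120.2
```

```text
t 11.05 g [ 513.3 -152.9  120.1] C [ 557.7 -186.2] R 55.5 turned 6.558 spring est -0.11 tan -11.1 F [-7.2 -8.5  3.5] yaw 0.09 tilt [ 0.0121 -0.0095] res [ 0.2 -0.   0.3  0.6  0.   0.1]
[[[3.9, -3.9, -0.1], 0.0, -1], [[7.8, -7.8, -0.1], 0.0, -1], [[12.1, -11.2, -0.1], 0.0, -1], [[16.7, -14.2, -0.1], 0.1, -1], [[21.6, -16.7, -0.0], 0.1, -1], [[26.7, -18.8, 0.0], 0.1, -1]]
```

Emit:
servo_tool([
  [[3.9,-3.9,-0.1],0,-1],
  [[7.8,-7.8,-0.1],0,-1],
  [[12.1,-11.2,-0.1],0,-1],
  [[16.7,-14.2,-0.1],0.1,-1],
  [[21.6,-16.7,0],0.1,-1],
  [[26.7,-18.8,0],0.1,-1],
])

```text
t: 11.65
tcp_pos: [0.5359, -0.1328, 0.275]
tool_rot: [1.0, 0.001, 0.002, 0.005]
force: [-8.8, -5.7, 6.5]
finger_gap: 0.247
```

```bash
python3 step.py 0.1 6 120.3
```

```text
t 11.65 g [ 536.4 -134.4  120. ] C [ 557.7 -186.1] R 56.0 turned 7.096 spring est 0.32 tan -10.3 F [-8.8 -5.7  6.5] yaw 0.1 tilt [ 0.0031 -0.0097] res [0.  0.3 0.5 0.6 0.  0.1]
[[[5.5, -0.9, -0.3], 0.0, -1], [[10.9, -2.2, -0.3], 0.0, -1], [[16.3, -3.0, -0.3], 0.0, -1], [[21.8, -3.2, -0.3], 0.1, -1], [[27.3, -2.9, -0.3], 0.1, -1], [[32.7, -2.0, -0.3], 0.1, -1]]
```

Emit:
servo_tool([
  [[5.5,-0.9,-0.3],0,-1],
  [[10.9,-2.2,-0.3],0,-1],
  [[16.3,-3,-0.3],0,-1],
  [[21.8,-3.2,-0.3],0.1,-1],
  [[27.3,-2.9,-0.3],0.1,-1],
  [[32.7,-2,-0.3],0.1,-1],
])

```text
t: 12.25
tcp_pos: [0.5653, -0.1297, 0.2749]
tool_rot: [1.0, 0.0, -0.005, 0.003]
force: [-10.3, -0.5, 9.3]
finger_gap: 0.242
```

```bash
python3 step.py 0.1 6 120.3
```

```text
t 12.25 g [ 563.8 -130.7  119.9] C [ 557.7 -186. ] R 55.7 turned 7.598 spring est 0.27 tan -10.2 F [-10.3  -0.5   9.3] yaw 0.05 tilt [-0.0098 -0.0061] res [0.3 0.5 0.6 0.4 0.  0.2]
[[[5.3, 1.6, -0.4], 0.0, -1], [[10.7, 3.0, -0.5], 0.0, -1], [[15.8, 4.9, -0.5], 0.0, -1], [[20.7, 7.4, -0.5], 0.0, -1], [[25.4, 10.3, -0.6], 0.0, -1], [[29.7, 13.7, -0.6], 0.1, -1]]
```

Emit:
servo_tool([
  [[5.3,1.6,-0.4],0,-1],
  [[10.7,3,-0.5],0,-1],
  [[15.8,4.9,-0.5],0,-1],
  [[20.7,7.4,-0.5],0,-1],
  [[25.4,10.3,-0.6],0,-1],
  [[29.7,13.7,-0.6],0.1,-1],
])

```text
t: 12.85
tcp_pos: [0.5921, -0.1406, 0.2749]
tool_rot: [1.0, -0.001, -0.011, -0.001]
force: [-8.5, 6.6, 10.0]
finger_gap: 0.249
```

```bash
python3 step.py 0.1 6 120.3
```

```text
t 12.85 g [ 588.8 -140.4  120. ] C [ 557.8 -186. ] R 55.2 turned 8.087 spring est -0.11 tan -10.7 F [-8.5  6.6 10. ] yaw -0.07 tilt [-0.0214  0.0015] res [0.5 0.6 0.4 0.3 0.1 0.2]
[[[4.3, 3.5, -0.4], -0.0, -1], [[8.3, 7.2, -0.5], -0.0, -1], [[12.0, 11.3, -0.6], -0.0, -1], [[15.2, 15.8, -0.7], -0.0, -1], [[17.9, 20.5, -0.8], -0.1, -1], [[20.2, 25.5, -0.8], -0.1, -1]]
```

Emit:
servo_tool([
  [[4.3,3.5,-0.4],0,-1],
  [[8.3,7.2,-0.5],0,-1],
  [[12,11.3,-0.6],0,-1],
  [[15.2,15.8,-0.7],0,-1],
  [[17.9,20.5,-0.8],-0.1,-1],
  [[20.2,25.5,-0.8],-0.1,-1],
])

```text
t: 13.45
tcp_pos: [0.611, -0.1625, 0.275]
tool_rot: [1.0, -0.0, -0.014, -0.005]
force: [-2.5, 10.2, 8.1]
finger_gap: 0.249
```

```bash
python3 step.py 0.1 6 120.3
```

```text
t 13.45 g [ 606.8 -160.9  120. ] C [ 557.8 -186. ] R 55.0 turned 8.588 spring est -0.41 tan -10.3 F [-2.5 10.2  8.1] yaw -0.02 tilt [-0.0271  0.0104] res [0.6 0.4 0.2 0.4 0.1 0.2]
[[[2.3, 5.0, -0.4], -0.0, -1], [[4.0, 10.2, -0.5], -0.0, -1], [[5.2, 15.6, -0.6], -0.0, -1], [[5.9, 21.0, -0.7], -0.0, -1], [[6.0, 26.5, -0.7], -0.0, -1], [[5.6, 32.0, -0.8], -0.0, -1]]
```

Emit:
servo_tool([
  [[2.3,5,-0.4],0,-1],
  [[4,10.2,-0.5],0,-1],
  [[5.2,15.6,-0.6],0,-1],
  [[5.9,21,-0.7],0,-1],
  [[6,26.5,-0.7],0,-1],
  [[5.6,32,-0.8],0,-1],
])

```text
t: 14.05
tcp_pos: [0.6168, -0.1952, 0.2752]
tool_rot: [1.0, -0.0, -0.013, -0.005]
force: [0.1, 2.1, 0.4]
finger_gap: 0.242
```

```bash
python3 step.py 0.1 6 120.3
```

```text
t 14.05 g [ 612.7 -193.6  120.2] C [ 557.8 -186. ] R 55.4 turned 9.2 spring est 0.04 tan -2.1 F [0.1 2.1 0.4] yaw -0.05 tilt [-0.0262  0.0102] res [0.4 0.2 0.4 0.4 0.1 0.2]
[[[-1.4, 5.3, -0.1], -0.0, -1], [[-3.0, 10.6, -0.1], -0.0, -1], [[-5.1, 15.7, -0.1], -0.0, -1], [[-7.6, 20.6, -0.1], -0.0, -1], [[-10.7, 25.1, -0.0], -0.0, -1], [[-14.2, 29.4, 0.0], -0.0, -1]]
```

Emit:
servo_tool([
  [[0,0,0],0,-0.4],
  [[0,0,0],0,0],
  [[0,0,0],0,1],
  [[0,0,0],0,1],
  [[0,0,0],0,1],
  [[0,0,-20],0,1],
  [[0,0,-50],0,1],
  [[0,0,-80],0,1],
])

```text
t: 14.85
tcp_pos: [0.6187, -0.1958, 0.3554]
tool_rot: [1.0, -0.0, -0.014, -0.005]
force: [0.0, -0.0, -0.0]
finger_gap: 1.003
```

Run:
```python
from h import *
s=sense(); print(np.round(s["tcp_pos"],4),s["force"],np.round(s["tool_rot"],4),np.round(s["q"],3),s["t"])
c=snapshot("wrist");cv2.imwrite("pics/w3.png",c["image"]);P=pts(c)*1000;z=P[...,2];im=c["image"]
b=(abs(P[...,0]-578)<30)&(abs(P[...,1]+36)<24)&(z>60)&(z<70)
hsv=cv2.cvtColor(im,cv2.COLOR_BGR2HSV)
m=b&(hsv[...,2]>200)&(hsv[...,1]<20);q=P[m][:,:2].astype(np.float32);print(len(q))
if len(q)>10: print(cv2.minAreaRect(q))
k=(z>130)&(z<150); print("knob",np.round(np.median(P[k],0),1),k.sum())
cv2.imwrite("pics/s3.png",cv2.resize(snapshot("scene")["image"][130:230,110:260],None,fx=5,fy=5,interpolation=cv2.INTER_CUBIC))
```

```text
[ 0.6187 -0.1958  0.3554] [ 0.04112881 -0.0075473  -0.01989613] [ 9.999e-01 -3.000e-04 -1.390e-02 -5.500e-03] [-0.478  0.619  1.406 -0.003  1.146  1.095] 14.85
1502
((577.9849243164062, -34.9616584777832), (43.65963363647461, 36.0058708190918), 89.99024963378906)
knob [ 613.1 -194.4  138.8] 939
```

View pics/w3.png

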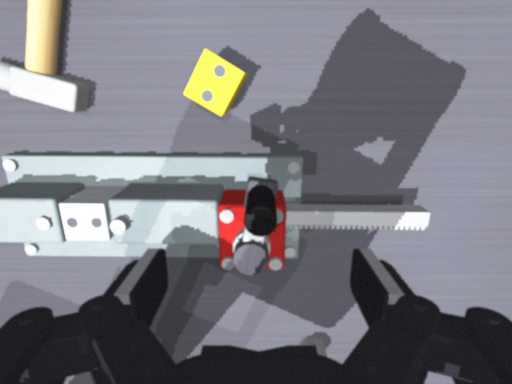

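Emit:
servo_tool([
  [[-4,-20,0],-8.5,1],
  [[-9,-40,0],-17,1],
  [[-14,-60,0],-25.5,1],
  [[-18,-80,0],-34,1],
  [[-23,-100,0],-42.5,1],
  [[-27,-120,0],-51,1],
  [[-32,-140,0],-59.5,1],
  [[-36,-158,0],-68,1],
])

```text
t: 15.75
tcp_pos: [0.5838, -0.0374, 0.3609]
tool_rot: [0.827, 0.562, -0.006, -0.008]
force: [-0.4, -0.7, 0.9]
finger_gap: 0.999
```

```bash
cat > go.py <<'E'
from h import *
import sys
from scipy.spatial.transform import Rotation as Ro
# go.py gx gy gz yawdeg : tool-frame shift/turn that brings grasp point there
g=np.array([float(v) for v in sys.argv[1:4]]);yw=float(sys.argv[4])
s=sense();T=Ro.from_quat(s["tool_rot"]);c=s["tcp_pos"]*1000+T.apply([0,0,155]);X=T.apply([1,0,0]);yaw=np.degrees(np.arctan2(X[1],X[0]))
print("t",s["t"],"grasp",np.round(c,1),"yaw",round(yaw,2),"axis",np.round(T.apply([0,0,1]),4),"F",np.round(s["force"],1),"gap",round(s["finger_gap"],3))
print("shift",np.round(T.inv().apply(g-c),1),"turn",round(yaw-yw,2))
E
python3 go.py 578 -36 200 90
```

```text
t 15.75 grasp [580.8 -36.4 205.9] yaw 68.34 axis [-0.0189  0.006  -0.9998] F [-0.4 -0.7  0.9] gap 0.999
shift [-0.6 -2.7  6. ] turn -21.66
```

Emit:
servo_tool([
  [[0,-1,10],-8,1],
  [[-0.6,-2.7,25],-16,1],
  [[-0.6,-2.7,45],-22,1],
  [[-0.6,-2.7,65],-22,1],
  [[-0.6,-2.7,80],-22,1],
  [[-0.6,-2.7,86],-22,1],
  [[-0.6,-2.7,86],-22,1],
])

```text
t: 16.45
tcp_pos: [0.579, -0.0363, 0.2738]
tool_rot: [0.705, 0.709, -0.005, -0.01]
force: [-0.3, 1.4, 0.1]
finger_gap: 1.002
```

```bash
python3 go.py 578 -36 48 89.7
python3 - <<'E'
from h import *
c=snapshot("wrist");cv2.imwrite("pics/w4.png",c["image"])
E
```

```text
t 16.45 grasp [575.6 -35.2 118.8] yaw 90.35 axis [-0.0215  0.0066 -0.9997] F [-0.3  1.4  0.1] gap 1.002
shift [-1.2  3.9 70.8] turn 0.65
```

View pics/w4.png

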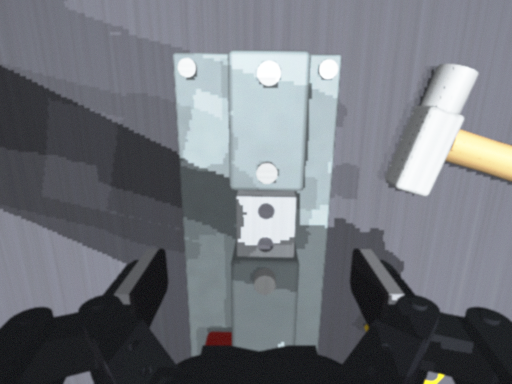

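Emit:
servo_tool([
  [[-1,3,15],0.6,1],
  [[-1.2,3.9,35],0.6,1],
  [[-1.2,3.9,55],0.6,1],
  [[-1.2,3.9,66],0.6,1],
  [[-1.2,3.9,70.8],0.6,1],
  [[-1.2,3.9,70.8],0.6,1],
])

```text
t: 17.1
tcp_pos: [0.5819, -0.0371, 0.2033]
tool_rot: [0.709, 0.705, -0.005, -0.009]
force: [-0.6, -0.6, -0.3]
finger_gap: 0.998
```

```bash
python3 go.py 578 -36 48 89.7
```

```text
t 17.1 grasp [578.8 -36.2  48.3] yaw 89.74 axis [-0.0203  0.0063 -0.9998] F [-0.6 -0.6 -0.3] gap 0.998
shift [ 0.1 -0.7  0.3] turn 0.04
```

Emit:
servo_tool([
  [[0,-0.7,0],0,0.3],
  [[0,-0.7,0],0,0],
  [[0,-0.7,0],0,-0.2],
  [[0,-0.7,0],0,-0.5],
  [[0,-0.7,0],0,-1],
  [[0,-0.7,0],0,-1],
  [[0,-0.7,0],0,-1],
  [[0,-0.7,0],0,-1],
], force=40)

```text
t: 17.9
tcp_pos: [0.5819, -0.0373, 0.2042]
tool_rot: [0.709, 0.705, -0.004, -0.008]
force: [1.3, 0.2, 5.6]
finger_gap: 0.417
```

```bash
python3 go.py 578 -36 51 89.7
```

```text
t 17.9 grasp [579.2 -36.4  49.2] yaw 89.73 axis [-0.0175  0.0057 -0.9998] F [1.3 0.2 5.6] gap 0.417
shift [ 0.4 -1.2 -1.8] turn 0.03
```

Emit:
servo_tool([
  [[0,0,-1],0,-1],
  [[0,0,-1.5],0,-1],
  [[0,0,-2],0,-1],
  [[0,0,-2.5],0,-1],
  [[0,0,-3],0,-1],
  [[0,0,-3],0,-1],
])

```text
t: 18.5
tcp_pos: [0.5819, -0.0373, 0.207]
tool_rot: [0.709, 0.705, -0.004, -0.008]
force: [-0.1, -0.9, -4.8]
finger_gap: 0.416
```

```bash
python3 go.py 579.2 -36.4 130 89.7
```

```text
t 18.5 grasp [579.1 -36.4  52. ] yaw 89.74 axis [-0.018   0.0058 -0.9998] F [-0.1 -0.9 -4.8] gap 0.416
shift [  0.4  -1.3 -77.9] turn 0.04
```

Emit:
servo_tool([
  [[0,0,-5],0,-1],
  [[0,-0.2,-13],0,-1],
  [[0.1,-0.4,-25],0,-1],
  [[0.2,-0.6,-40],0,-1],
  [[0.3,-1,-60],0,-1],
  [[0.4,-1.3,-78],0,-1],
  [[0.4,-1.4,-85],0,-1],
  [[0.4,-1.4,-85],0,-1],
])

```text
t: 19.3
tcp_pos: [0.5823, -0.0374, 0.2939]
tool_rot: [0.709, 0.705, -0.003, -0.007]
force: [-0.7, -0.3, -5.7]
finger_gap: 0.418
```

```bash
python3 - <<'E'
from h import *
s=sense(); print(s["t"],s["force"],s["finger_gap"])
c=snapshot("scene");P=pts(c)*1000;im=c["image"];hsv=cv2.cvtColor(im,cv2.COLOR_BGR2HSV)
for n in("scene","top"):
    c=snapshot(n);P=pts(c)*1000;hsv=cv2.cvtColor(c["image"],cv2.COLOR_BGR2HSV)
    m=((hsv[...,2]<45)&(P[...,0]>470)&(P[...,0]<620)&(P[...,1]>190)&(P[...,1]<390)&(P[...,2]<40)).astype(np.uint8)
    m=cv2.morphologyEx(m,cv2.MORPH_OPEN,np.ones((3,3)))
    k,l,st,ce=cv2.connectedComponentsWithStats(m)
    for i in range(1,k):
        if st[i,4]>150: print(n,st[i],[np.round(v,1) for v in cv2.minAreaRect(P[l==i][:,:2].astype(np.float32))])
    w=(P[...,2]>18)&(P[...,2]<32)&(P[...,0]>430)&(P[...,0]<620)&(P[...,1]>190)&(P[...,1]<390); q=P[w][:,:2].astype(np.float32); print(n,"rim",len(q),cv2.minAreaRect(q))
    cv2.imwrite(f"pics/{n}5.png",c["image"])
E
python3 go.py 512 290 140 89.7
```

```text
19.3 [-0.74052407 -0.32439267 -5.73860696] 0.41846300389274266
scene rim 312 ((507.27423095703125, 276.90167236328125), (160.62596130371094, 160.978759765625), 86.56884765625)
top rim 162 ((508.5826416015625, 273.31591796875), (160.2755584716797, 160.4321746826172), 85.76573944091797)
t 19.45 grasp [578.5 -36.3 136.5] yaw 89.73 axis [-0.0195  0.0062 -0.9998] F [-0.2  0.2 -4.5] gap 0.421
shift [ 3.26e+02 -6.81e+01 -2.00e-01] turn 0.03
```

View pics/scene5.png

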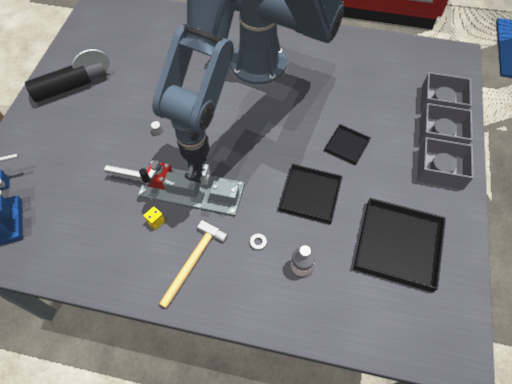

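Emit:
servo_tool([
  [[15,-3,0],0,-1],
  [[45,-10,0],0,-1],
  [[85,-19,0],0,-1],
  [[128,-29,0],0,-1],
  [[171,-39,0],0,-1],
  [[214,-49,0],0,-1],
  [[252,-57,0],0,-1],
  [[280,-63,0],0,-1],
])

```text
t: 20.25
tcp_pos: [0.5178, 0.2461, 0.2934]
tool_rot: [0.708, 0.706, -0.006, -0.01]
force: [0.9, -0.3, -4.4]
finger_gap: 0.416
```

```bash
python3 go.py 508 275 60 86
```

```text
t 20.25 grasp [514.4 247.1 138.5] yaw 89.85 axis [-0.0225  0.0063 -0.9997] F [ 0.9 -0.3 -4.4] gap 0.416
shift [27.4 -4.7 78.8] turn 3.85
```

Emit:
servo_tool([
  [[12,-2,5],1.5,-1],
  [[24,-4,20],3,-1],
  [[27.4,-4.7,40],3.8,-1],
  [[27.4,-4.7,60],3.8,-1],
  [[27.4,-4.7,76],3.8,-1],
  [[27.4,-4.7,87],3.8,-1],
  [[27.4,-4.7,93],3.8,-1],
  [[27.4,-4.7,93],3.8,-1],
])

```text
t: 21.05
tcp_pos: [0.5107, 0.2743, 0.1998]
tool_rot: [0.731, 0.682, -0.007, -0.01]
force: [0.1, -0.8, -5.6]
finger_gap: 0.415
```

```bash
python3 go.py 508 275 39.5 86
```

```text
t 21.05 grasp [506.9 275.2  44.8] yaw 86.05 axis [-0.0244  0.0058 -0.9997] F [ 0.1 -0.8 -5.6] gap 0.415
shift [-0.1  1.3  5.3] turn 0.05
```

Emit:
servo_tool([
  [[0,0,1],0,-1],
  [[0,0,2],0,-1],
  [[0,0,3],0,-1],
  [[0,0,4],0,-1],
  [[0,0,4.8],0,-1],
  [[0,0,5.2],0,-1],
  [[0,0,5.2],0,-1],
])

```text
t: 21.75
tcp_pos: [0.5105, 0.2743, 0.1945]
tool_rot: [0.731, 0.682, -0.007, -0.01]
force: [-0.1, -0.6, -3.4]
finger_gap: 0.418
```

```bash
python3 go.py 508 275 38.7 86
```

```text
t 21.75 grasp [506.7 275.2  39.6] yaw 86.05 axis [-0.0245  0.0058 -0.9997] F [-0.1 -0.6 -3.4] gap 0.418
shift [-0.1  1.3  0.9] turn 0.05
```

Contact is starting; press slightly further, then release slowly.

Emit:
servo_tool([
  [[0,0,0.5],0,-1],
  [[0,0,1],0,-1],
  [[0,0,1],0,-1],
])

```text
t: 22.05
tcp_pos: [0.5105, 0.2743, 0.1943]
tool_rot: [0.731, 0.682, -0.007, -0.01]
force: [-1.4, -0.8, 3.4]
finger_gap: 0.419
```

```bash
python3 go.py 508 275 38.7 86
```

```text
t 22.05 grasp [506.8 275.2  39.4] yaw 86.05 axis [-0.0241  0.0059 -0.9997] F [-1.4 -0.8  3.4] gap 0.419
shift [-0.1  1.2  0.6] turn 0.05
```

Emit:
servo_tool([
  [[0,0,0],0,-0.1],
  [[0,0,0],0,0.1],
  [[0,0,0],0,0.5],
  [[0,0,0],0,0.8],
  [[0,0,0],0,0.8],
  [[0,0,-15],0,0.8],
  [[0,0,-40],0,0.8],
  [[0,0,-70],0,0.8],
])

```text
t: 22.85
tcp_pos: [0.5119, 0.2737, 0.265]
tool_rot: [0.731, 0.682, -0.008, -0.011]
force: [0.1, 0.6, -0.5]
finger_gap: 0.901
```

Emit:
servo_tool([
  [[-20,0,-30],0,0.8],
  [[-50,0,-50],0,0.8],
  [[-90,0,-60],0,0.8],
  [[-130,0,-60],0,0.8],
  [[-130,0,-60],0,0.8],
])

```text
t: 23.35
tcp_pos: [0.5043, 0.1403, 0.3261]
tool_rot: [0.733, 0.681, -0.008, -0.01]
force: [-0.0, 0.4, 0.3]
finger_gap: 0.897
```

Run:
```python
from h import *
s=sense();print(s["t"],s["force"],s["tcp_pos"],s["finger_gap"])
c=snapshot("wrist");P=pts(c)*1000;z=P[...,2]
m=(z>48)&(z<64)&(abs(P[...,0]-508)<60)&(abs(P[...,1]-275)<60);print("block top",m.sum(),np.round(np.median(P[m],0),1),cv2.minAreaRect(P[m][:,:2].astype(np.float32)),z[m].std())
a=c["image"];b=snapshot("scene")["image"]
cv2.imwrite("pics/f.png",np.hstack([cv2.resize(a,(400,300)),cv2.resize(b[120:270,110:310],(400,300))]))
```

```text
23.35 [-0.00944085  0.35339839  0.31443009] [0.50433079 0.14025272 0.32611415] 0.8973217193276751
block top 2098 [504.6 266.7  55.2] ((504.5203857421875, 266.8521728515625), (23.844148635864258, 36.01866149902344), 85.79850006103516) 1.0418488804157575
```

View pics/f.png

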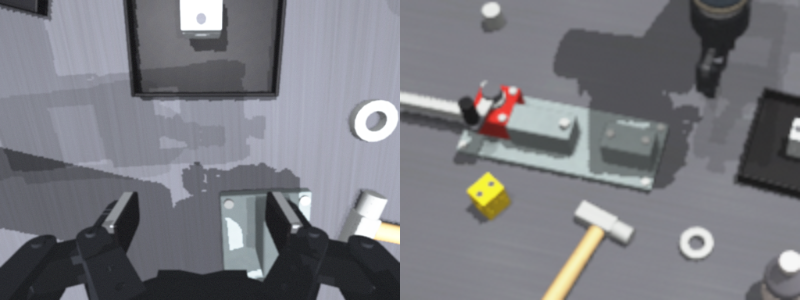

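```bash
python3 -c "
from station import *
print(sign_off())"
```

```text
the job is handed in; nothing more can be done
None
```

I freed the block and set it down upright in the middle-sized tray, then handed the job in at about 23 s of the 72 s allowed. `sign_off()` gave no verdict, so I can't confirm the judged result.

- **Cranking:** I gripped the knob and turned it clockwise on its circle. The resistance along the path fell from about 10 N to 2 N between 8.6 and 9.2 rad, and I stopped at about 9.2 rad. The spring deflection, estimated from the measured force, stayed under 0.8 mm at every check.
- **Lifting:** The wrist force was only the block's weight, about 5 N, with no sign of wrenching on the pin.
- **Placing:** It touched down with about 3 N on the tool, and the arm is clear with no contact force.

**Last checks:**
- The block's top reads 55 mm high, against 56 mm expected on the tray floor.
- The block was released within about 2 mm of the tray's measured centre. The last wrist view showed only part of the block, so its exact final position was not measured again.
- In the last scene view the tell-tale button still looks proud. The bearing, hammer and socket look undisturbed. The oil bottle is only partly in that view, and I judged all of this by eye.

**Disagreements:** The two cameras put the tray's centre about 3 mm apart. The tool also picked up a tilt of about 0.02–0.03 rad during cranking that I couldn't correct. Neither showed any effect on the result.

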